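# Load the specimen carrier and hold its locking rod through both lugs

## Robot

A 7-joint arm with a two-finger parallel gripper is mounted at the origin on the work surface. World frame = base frame: x ahead of the robot, y to its left, z up, the work surface at z = 0. Lengths are in m, angles in rad, forces in N, time in s.
With the tool pointing down it reaches from about 0.425 to 0.875 m from the base axis. Payload 8.4 kg.
Tool frame: the origin (TCP) lies midway between the tips of the shut fingers; the grasp point (between the pads) lies robot.grasp_offset behind it (robot.grasp_offset is the distance from the TCP to the grasp point, in m); z points along the fingers, x is the direction in which the jaws open and shut, and the axes are right-handed (so a half turn about z gives the same grasp; the last joint's range is limited). The gripper opens to 87 mm and grips with 3 to 60 N. Pads are 19 mm wide; open, the fingers measure 117 mm over their backs; the gripper's body (75 mm by 190 mm) begins 51 mm behind the grasp point.
Start: joints at [1.224, 0.333, 0.04, 1.465, -0.013, 1.343, -0.059], TCP at [0.159, -0.63, 0.223] pointing down, gripper open.
Joint ranges: [-2.58, 2.58], [-0.38, 2.09], [-1.3, 1.39], [0.25, 2.4], [-1.5, 4.64], [0.08, 2.09], [-2.65, 2.65]. Speed limits (rad/s): [2.22, 2.22, 2.79, 2.79, 3.14, 3.14, 3.14].

## Interface

Orientations are given as a rotation vector (axis times angle).
In Python, from bench import robot gives the robot as it stands.
- The arm moves only by the shell command python3 -m pendant 'ROWS'. ROWS is JSON, a list that holds one entry, the list of rows, each a list of 7 numbers: the shift along the tool's x, y, z in m, then the turn, a rotation vector about the tool's x, y, z in units of 10 degrees (1.0 is 10 degrees), then the opening in per cent of the stroke, from 0 (shut) to 100 (fully open). In form: [[[x, y, z, wx, wy, wz, jaw], ...]]. A call has 1 to 12 rows; each row is the pose to reach, as a shift and turn from the pose commanded when the call began, along the tool's axes at that moment; what a row does not reach only later rows make up. A row lasts 1/8 s, in which the tool goes at most 62.5 mm and 10.7 degrees, less where a joint would pass 70% of its speed; a pose out of reach is approached as far as the arm can. A call with a gripper value outside its range is refused whole. The fingers move at their own pace and stop on an object; the grip force is fixed at half the most. Time passes only in rows, so rows that repeat a pose let the fingers close. It gives the time, the measured TCP pose, the force and the opening at its end, in the units of the state.
- robot.read_state(): the state, without advancing time (a new reading comes with each control period).
- robot.snapshot(name): name is "scene" or "top" or "wrist"; returns the picture (480x640x3 uint8, red, green, blue); there is no depth.
- robot.camera_model(name): a dict with "mtx" (3x3 intrinsics, pixels), "R" (3x3) and "t" (3): a world point X has camera coordinates R X + t. Camera axes: x right, y down, z forward; pixel columns grow to the right and rows downward; lengths in m; the calibration is good to about 2 mm. A picture is of the moment at which its call begins: read the wrist's pose just before it. camera_model takes no time and is no camera call; for the wrist camera it gives the pose at the moment of the call.
- robot.job_done(): hands the job in, once; it reports no verdict.
The state is a dict: "clock": time; "qpos": joint angles; "joint_velocities": joint speeds; "joint_torque": joint torques, N m; "ee_pos": TCP position; "orientation": TCP orientation; "force": force on the tool from outside, world axes, zero at the start; "torque": the same for the moment, N m; "finger_gap": opening from 0.0 (shut) to 1.0 (fully open).
Only numpy, scipy, OpenCV 4.12 (cv2) and the standard library are available. Lean on these libraries where they do the work, as an engineer would, in place of code of your own. Each camera call takes 0.05 s, during which the arm holds its last target.

## Task

First sort the two loose specimens into the docked carrier: the small flat culture dish goes into the wide bay, the screw-cap pot into the narrow bay, both standing upright on the bay floor and let go. Then take the locking rod out of its parking block and thread it, foot first, down through the upper lug and on through the lower lug of the carrier's post, until the foot sticks out about 20 mm below the lower lug but still hangs clear of the bench. Finish while holding the rod still like that, so a colleague can clip its foot (do not let go), and leave the dish stack, swab tub and marker pen where they are.

Things in the scene. Friction and masses are not known exactly. Their poses are not given: they have to be found in the camera images.
- carrier: Steel tray with two open bays, fixed to the bench: 130 (x) by 220 mm (y), walls 5 mm thick, 32 mm tall. Origin on the bench under its centre, z up; wide bay towards +y, narrow towards -y. A steel post (40 x 12 mm, 110 mm tall, at y -146 mm) carries two aluminium lugs, 50 x 50 x 15 mm plates with an 11 mm hole each, in line at x 0, y -177 mm: upper 95 to 110 mm high, lower 45 to 60 mm, bare bench below.
- dish_bay (a point): Centre of the floor of the wide bay (inside 120 mm in carrier x by 130 mm in carrier y); axes as the carrier. The walls rise 26 mm above it.
- pot_bay (a point): Centre of the floor of the narrow bay (inside 120 mm in carrier x by 75 mm in carrier y); axes as the carrier. The walls rise 26 mm above it.
- upper_lug (a point): Centre of the hole of the upper lug, on its top face (110 mm above the bench); z up along the hole.
- lower_lug (a point): Centre of the hole of the lower lug, on its top face (60 mm above the bench, 50 mm straight below upper_lug); the lug's underside is 15 mm below this point.
- stand: Grey parking block 60 x 60 x 55 mm fixed to the bench, with one 10 mm wide, 47 mm deep hole in the middle of its top, in which the rod stands. Origin at the centre of its underside, z up.
- rod: Locking rod, about 80 g: steel shaft 8 mm thick and 130 mm long, its foot tapered to 4 mm over the last 6 mm, with a round black plastic grip 18 mm thick and 45 mm long on top (total 175 mm). Stands loosely upright in the parking block, foot 8 mm above the bench. Origin at the end of the foot, z along the rod towards the grip.
- rod_foot (a point): The end of the rod's foot (the rod's origin).
- rod_grip (a point): Middle of the black grip, on the rod's axis, 152.5 mm above the foot.
- dish: Small round culture dish with its lid on, closed and rigid, dark red inside, 56 mm diameter, 16 mm high, about 30 g, lying flat on the bench. Origin at the centre of its underside, z up.
- pot: Cream specimen pot with a white screw cap, 44 mm diameter, 65 mm high, about 50 g, standing on the bench. Origin at the centre of its underside, z up.
- dish_stack: Bystander, to be left alone: stack of five large culture dishes, 90 mm diameter, 75 mm high. Origin at the centre of its underside.
- swab_tub: Bystander, to be left alone: white tub 100 mm diameter, 100 mm high, with swabs sticking up to about 150 mm. Origin at the centre of its underside.
- marker: Bystander, to be left alone: marker pen 130 mm long, 11 mm thick, lying along its x axis. Origin at its underside, mid-length.

How it is judged:
On the way, in this order (a step that is already met when the one before it is completed fails the run):
1. the dish lies flat in the wide bay and the pot stands upright in the narrow bay, both let go (x of dish in the frame of dish_bay between -0.04 and 0.04 m and y of dish in the frame of dish_bay between -0.045 and 0.045 m and z of dish in the frame of dish_bay between -0.004 and 0.006 m and angle between each of dish, pot's own z axis and vertical below 0.15 rad and x of pot in the frame of pot_bay between -0.045 and 0.045 m and y of pot in the frame of pot_bay between -0.022 and 0.022 m and z of pot in the frame of pot_bay between -0.004 and 0.006 m and contact force between each of dish, pot and the fingers below 0.05 N), for 0.2 s.
2. the rod's foot has come down through the upper lug (z of rod_foot in the frame of upper_lug below -0.014 m and horizontal distance between rod_foot and upper_lug below 0.007 m and angle between the z axis of rod and the z axis of carrier, either way round below 0.15 rad), for 0.05 s.
At the end, for the whole second after the job is handed in: For the last second: fingers hold the rod still, upright within 0.08 rad, through both lugs, foot within 7 mm of the hole axis and 4 to 38 mm above the bench. Dish in the wide bay (+-40, 45 mm of its centre), pot in the narrow bay (+-45, 22 mm), on the floor, upright within 0.15 rad, at rest (x of dish in the frame of dish_bay between -0.04 and 0.04 m and y of dish in the frame of dish_bay between -0.045 and 0.045 m and z of dish in the frame of dish_bay between -0.004 and 0.006 m and angle between each of dish, pot's own z axis and vertical below 0.15 rad and x of pot in the frame of pot_bay between -0.045 and 0.045 m and y of pot in the frame of pot_bay between -0.022 and 0.022 m and z of pot in the frame of pot_bay between -0.004 and 0.006 m and angle between the z axis of rod and the z axis of carrier, either way round below 0.08 rad and angle between rod's own z axis and vertical below 0.08 rad and horizontal distance between rod_foot and lower_lug below 0.007 m and height (world z) of rod_foot between 0.004 and 0.038 m and contact force between rod and the fingers above 1 N and linear speed of each of rod, dish, pot below 0.02 m/s); the arm keeps its last pose, push and grip.
It fails at once if the stack of large dishes is displaced by more than 20 mm or knocked over (distance of dish_stack from where it was at the start of the episode above 0.02 m or angle between dish_stack's own z axis and vertical above 0.3 rad).
It fails at once if the swab tub is displaced by more than 20 mm or knocked over (distance of swab_tub from where it was at the start of the episode above 0.02 m or angle between swab_tub's own z axis and vertical above 0.3 rad).
It fails at once if the marker pen is displaced by more than 20 mm or knocked over (distance of marker from where it was at the start of the episode above 0.02 m).
It also fails if it takes over 72 s, if anything falls off the work surface, if the arm or the gripper's body presses on something with over 40 N, if the wrist force passes 120 N, or if a joint passes its speed limit or range.

## Working session

There is one attempt and no reset: what is moved stays moved. The work goes in short steps, Python scripts to look and compute and a shell command to move; the robot and the scene stay as the last step left them, time stands still between calls to the robot, and variables do not carry over. Pictures are saved under pics/ and viewed, and the job is handed in when it is done.

```bash
ls; mkdir -p pics; python3 - <<'E'
from bench import robot
import cv2
s=robot.read_state()
for k in s: print(k,s[k])
print(robot.grasp_offset)
for n in ["scene","top","wrist"]:
    im=robot.snapshot(n); cv2.imwrite(f"pics/{n}0.png",im[:,:,::-1])
    c=robot.camera_model(n); print(n,c)
E
```

```text
pics
clock 0.0
qpos [ 1.22381183  0.33390038  0.03987668  1.46628562 -0.01338922  1.34330396
 -0.05852982]
joint_velocities [-0.00031071  0.00087093 -0.00039222  0.00037435 -0.00054554 -0.00012973
  0.00029596]
joint_torque [ 8.26338601e-04 -6.56354427e+01  1.33549925e+00 -4.03799272e+01
 -5.95124695e-02  4.49204631e-02  1.24929238e-04]
ee_pos [ 0.15926464 -0.62969277  0.22165911]
orientation [-2.47817115e+00  1.92940215e+00  2.13335581e-03]
force [-0.7016442  -0.03209364  0.49356432]
torque [-0.06588858  0.01433471 -0.00031895]
finger_gap 1.002959755719229
0.0187
scene {'mtx': array([[587.58690598,   0.        , 324.71604972],
       [  0.        , 587.58690598, 233.7944352 ],
       [  0.        ,   0.        ,   1.        ]]), 'R': array([[-0.74180197,  0.67061769, -0.00132075],
       [ 0.50845316,  0.56113777, -0.65314607],
       [-0.43727019, -0.48517658, -0.75723079]]), 't': array([ 0.38893734, -0.22727628,  1.79254521])}
top {'mtx': array([[579.58236626,   0.        , 317.9611207 ],
       [  0.        , 579.58236626, 234.97584707],
       [  0.        ,   0.        ,   1.        ]]), 'R': array([[ 0.01037904, -0.99975586, -0.01950644],
       [-0.98924145, -0.00741923, -0.14610377],
       [ 0.14592338,  0.02081299, -0.98907694]]), 't': array([0.0385409 , 0.5532938 , 1.65168978])}
wrist {'mtx': array([[365.63141765,   0.        , 321.44811454],
       [  0.        , 365.63141765, 238.02628871],
       [  0.        ,   0.        ,   1.        ]]), 'R': array([[ 2.44015553e-01, -9.69771244e-01, -3.78726174e-04],
       [-9.41049249e-01, -2.36882780e-01,  2.41480559e-01],
       [-2.34270616e-01, -5.85686122e-02, -9.70405583e-01]]), 't': array([-0.64860414, -0.02767596,  0.38921855])}
```

View pics/scene0.png

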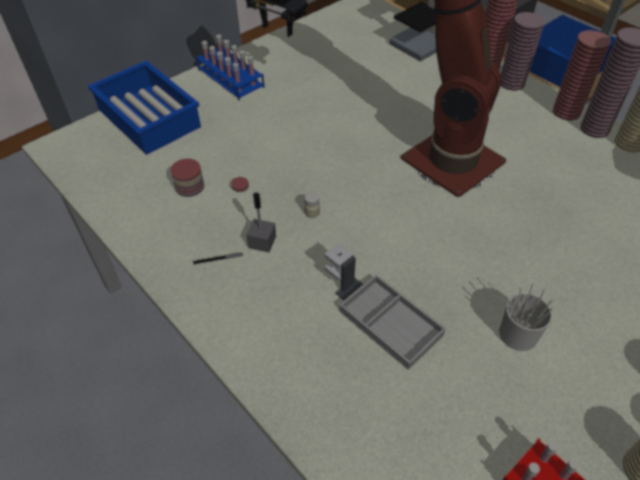

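View pics/top0.png

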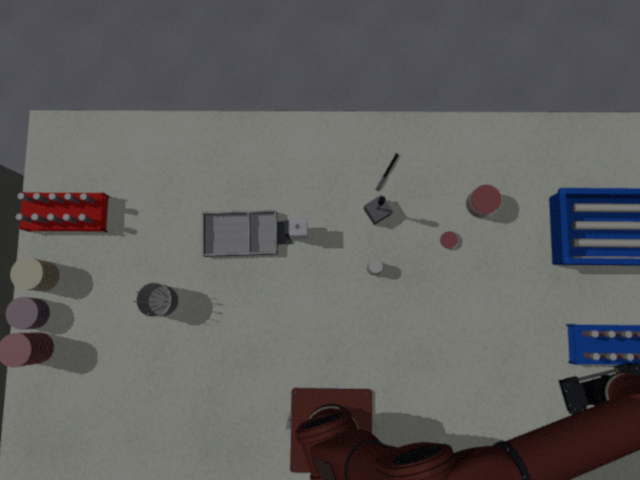

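View pics/wrist0.png

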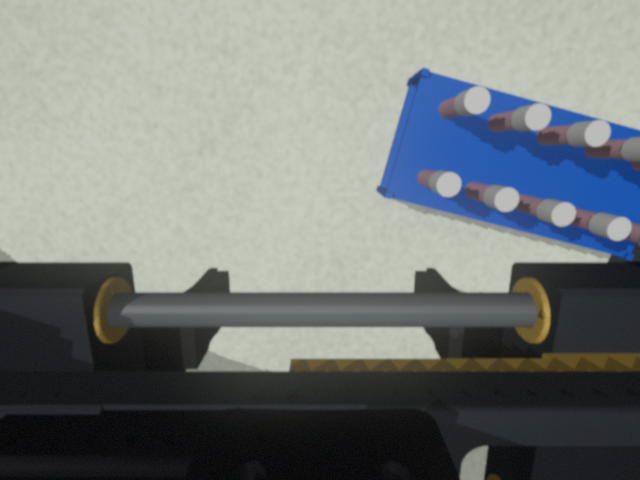

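```bash
cat > h.py <<'E'
from bench import robot
import numpy as np, cv2
from scipy.spatial.transform import Rotation as Rn
def ray(c,px):
    d=np.linalg.inv(c["mtx"])@np.array([px[0],px[1],1.0]); R=np.array(c["R"])
    return -R.T@c["t"], R.T@d
def onz(c,px,z):
    o,d=ray(c,px); return o+d*(z-o[2])/d[2]
def proj(c,X):
    p=c["mtx"]@(c["R"]@np.array(X)+c["t"]); return p[:2]/p[2]
def tri(cs,ps):
    A=np.zeros((3,3));b=np.zeros(3)
    for c,p in zip(cs,ps):
        o,d=ray(c,p); d=d/np.linalg.norm(d); M=np.eye(3)-np.outer(d,d); A+=M;b+=M@o
    return np.linalg.solve(A,b)
E
python3 - <<'E'
from h import *
im=cv2.imread("pics/top0.png")
cv2.imwrite("pics/tz.png",cv2.resize(im[180:300,190:310],None,fx=6.6,fy=5,interpolation=cv2.INTER_CUBIC))
cv2.imwrite("pics/tz2.png",cv2.resize(im[140:290,350:510],None,fx=5,fy=4,interpolation=cv2.INTER_CUBIC))
c=robot.camera_model("top"); c2=robot.camera_model("scene")
for n,p,z in [("dish",(449,240),.016),("pot",(375,267.5),.065),("grip",(381.5,200),.183),("hole",(297,226),.11),("stand",(377,210),.055),("tub",(157,299),.1),("stack",(485,201),.075),("mk1",(378,190),.005),("mk2",(397,154),.005)]:
    X=onz(c,p,z); print(n,X.round(4),np.hypot(X[0],X[1]).round(3), proj(c2,X).round(1))
print(-c["R"].T@c["t"])
E
```

```text
dish [ 0.5445 -0.3424  0.016 ] 0.643 [240.6 181.2]
pot [ 0.4569 -0.1206  0.065 ] 0.473 [313.4 195.3]
grip [ 0.6284 -0.1295  0.183 ] 0.642 [257.8 193.1]
hole [0.5678 0.1012 0.11  ] 0.577 [339.5 253.1]
stand [ 0.6256 -0.1278  0.055 ] 0.639 [263.3 227.4]
tub [0.3605 0.4891 0.1   ] 0.608 [524.5 307.2]
stack [ 0.6501 -0.4357  0.075 ] 0.783 [188.5 166.6]
mk1 [ 0.6965 -0.1352  0.005 ] 0.71 [241.9 251.9]
mk2 [ 0.8087 -0.1933  0.005 ] 0.831 [193.8 261.5]
[0.30592099 0.00825989 1.71523838]
```

View pics/tz.png

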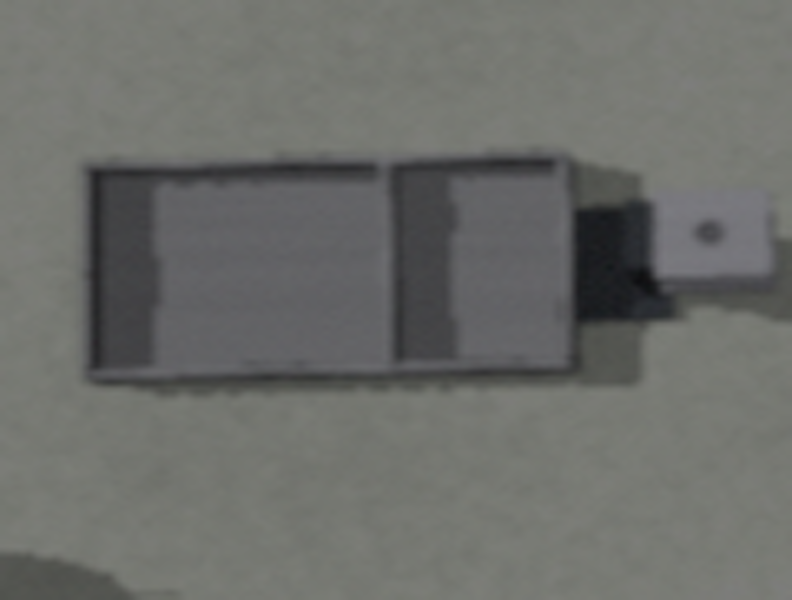

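View pics/tz2.png

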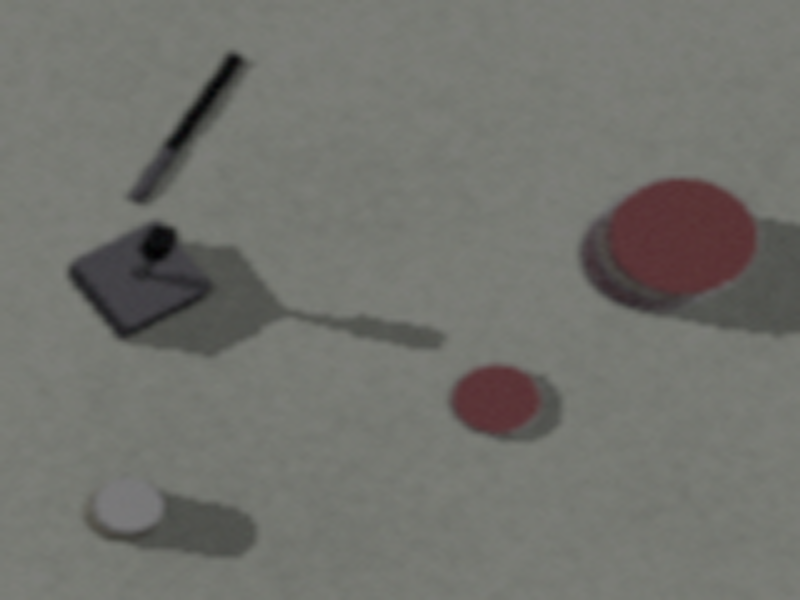

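```bash
cat >> h.py <<'E'
def tool(yaw):
    c,s=np.cos(yaw),np.sin(yaw); return np.array([[c,s,0],[s,-c,0],[0,0,-1.]])
def rel(target,yaw):
    s=robot.read_state(); R=Rn.from_rotvec(s["orientation"]).as_matrix()
    d=R.T@(np.array(target)-s["ee_pos"]); w=Rn.from_matrix(R.T@tool(yaw)).as_rotvec()
    print("shift",d.round(4),"turn",(np.degrees(w)/10).round(3), "clock",s["clock"])
def st():
    s=robot.read_state(); R=Rn.from_rotvec(s["orientation"]).as_matrix()
    print("t",round(s["clock"],2),"p",s["ee_pos"].round(4),"yaw",np.arctan2(R[1,0],R[0,0]).round(4),"tilt",R[:2,2].round(4),"gap",round(s["finger_gap"],3),"F",s["force"].round(2),"T",s["torque"].round(2)); return s,R
E
python3 - <<'E'
from h import *
s,R=st()
c=robot.camera_model("wrist"); print("cam in tool",R.T@(-c["R"].T@c["t"]-s["ee_pos"]), (c["R"]@R).round(3).tolist())
c=robot.camera_model("top")
P=[onz(c,p,.032) for p in [(202.9,212.6),(276.1,211),(277.1,253.6),(203.3,255.6)]]
TL,TR,BR,BL=P
for p in P: print(p.round(4))
print(np.linalg.norm(TL-TR),np.linalg.norm(TL-BL))
ce=sum(P)/4
y=(TL+BL-TR-BR); ya=np.arctan2(-y[0],y[1]); print("ce",ce,"yaw",ya)
Rz=Rn.from_euler('z',ya).as_matrix()
for n,q in [("dishbay",(0,.040)),("potbay",(0,-.0675)),("hole",(0,-.177))]: print(n,ce[:2]+(Rz@[q[0],q[1],0])[:2])
print("hole",onz(c,(297.6,226.2),.11)); print("dish",onz(c,(449,239.75),.016)); print("pot",onz(c,(376,266.5),.065))
rel([.5445,-.3424,.12],np.arctan2(.105,.093));rel([.5445,-.3424,.12],np.arctan2(.105,.093)+np.pi)
E
```

```text
t 0.15 p [ 0.1593 -0.6298  0.2219] yaw -1.323 tilt [-0.0004  0.0012] gap 1.003 F [ 0.82  0.54 -0.47] T [-0.01 -0.02  0.  ]
cam in tool [-0.00101073 -0.0662976  -0.16228306] [[1.0, 0.001, -0.001], [-0.001, 0.97, -0.241], [0.001, 0.241, 0.97]]
[0.6188 0.3856 0.032 ]
[0.625  0.1683 0.032 ]
[0.4983 0.1627 0.032 ]
[0.4906 0.3793 0.032 ]
0.21736350116781952 0.12830137762482272
ce [0.55816463 0.27397382 0.032     ] yaw 0.03211035451858188
dishbay [0.55688043 0.3139532 ]
potbay [0.5603317  0.20650862]
hole [0.56384718 0.09706507]
hole [0.56723348 0.09949024 0.11      ]
dish [ 0.54529152 -0.34242988  0.016     ]
pot [ 0.45980925 -0.12340744  0.065     ]
shift [-0.184  -0.4439  0.1021] turn [-8.0000e-03  4.0000e-03 -1.2427e+01] clock 0.15
shift [-0.184  -0.4439  0.1021] turn [4.000e-03 6.000e-03 5.573e+00] clock 0.15
```

```bash
python3 -m pendant '[[[-0.184,-0.444,0.02,0,0,-12.43,100],[-0.184,-0.444,0.02,0,0,-12.43,100],[-0.184,-0.444,0.02,0,0,-12.43,100],[-0.184,-0.444,0.02,0,0,-12.43,100],[-0.184,-0.444,0.02,0,0,-12.43,100],[-0.184,-0.444,0.02,0,0,-12.43,100],[-0.184,-0.444,0.02,0,0,-12.43,100],[-0.184,-0.444,0.02,0,0,-12.43,100],[-0.184,-0.444,0.02,0,0,-12.43,100],[-0.184,-0.444,0.02,0,0,-12.43,100],[-0.184,-0.444,0.02,0,0,-12.43,100],[-0.184,-0.444,0.02,0,0,-12.43,100]]]'
python3 - <<'E'
from h import *
st(); cv2.imwrite("pics/w1.png",robot.snapshot("wrist")[:,:,::-1]); c=robot.camera_model("wrist")
print(proj(c,[.545,-.3424,.016])); rel([.545,-.3424,.005],.846); print(robot.read_state()["qpos"].round(2))
E
```

```text
clock: 1.65
ee_pos: [0.5445, -0.3429, 0.2021]
orientation: [-2.861, -1.297, 0.001]
force: [-0.2, -0.6, 0.1]
finger_gap: 0.998
t 1.65 p [ 0.5445 -0.3429  0.2021] yaw 0.8511 tilt [-0.0006  0.0004] gap 0.998 F [-0.17 -0.6   0.08] T [-0.01 -0.2  -0.01]
[321.2228751  217.15691381]
shift [0.0008 0.0002 0.1972] turn [-0.004  0.001  0.053] clock 1.7
[ 0.87  0.38 -0.5   1.49  0.18  1.33  1.22]
```

View pics/w1.png

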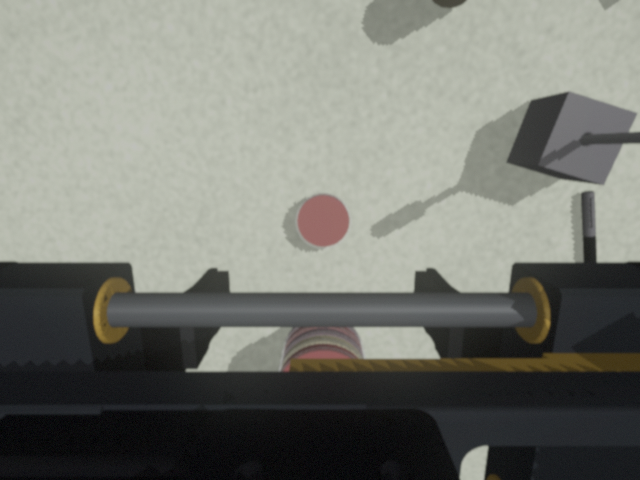

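```bash
python3 -m pendant '[[[0.002,0.003,0.06,0,0,0,100],[0.002,0.003,0.12,0,0,0,100],[0.002,0.003,0.16,0,0,0,100],[0.002,0.003,0.185,0,0,0,100],[0.002,0.003,0.196,0,0,0,100],[0.002,0.003,0.196,0,0,0,100],[0.002,0.003,0.196,0,0,0,40],[0.002,0.003,0.196,0,0,0,40],[0.002,0.003,0.196,0,0,0,40],[0.002,0.003,0.196,0,0,0,40],[0.002,0.003,0.196,0,0,0,40],[0.002,0.003,0.196,0,0,0,40]]]'
python3 - <<'E'
from h import *
st()
E
```

```text
clock: 3.2
ee_pos: [0.5484, -0.3434, 0.0069]
orientation: [2.864, 1.29, 0.0]
force: [-1.0, -0.5, 4.4]
finger_gap: 0.635
t 3.2 p [ 0.5484 -0.3434  0.0069] yaw 0.8463 tilt [ 0.0002 -0.0002] gap 0.635 F [-1.03 -0.48  4.45] T [0.15 0.13 0.01]
```

```bash
python3 -m pendant '[[[0,0,-0.06,0,0,0,40],[0,0,-0.12,0,0,0,40],[0,0,-0.18,0,0,0,40],[0,0,-0.235,0,0,0,40],[0,0,-0.235,0,0,0,40]]]'
python3 - <<'E'
from h import *
st(); rel([.557,.314,.24],1.603)
E
```

```text
clock: 3.82
ee_pos: [0.5504, -0.344, 0.2468]
orientation: [2.858, 1.288, 0.007]
force: [1.0, -0.8, -1.1]
finger_gap: 0.632
t 3.83 p [ 0.5504 -0.344   0.2468] yaw 0.8465 tilt [ 0.007  -0.0042] gap 0.632 F [ 1.04 -0.76 -1.09] T [ 0.02 -0.17  0.01]
shift [ 0.4972 -0.4311  0.0041] turn [ 0.047  0.009 -4.335] clock 3.825
```

```bash
python3 -m pendant '[[[0.497,-0.431,0,0,0,-4.3,40],[0.497,-0.431,0,0,0,-4.3,40],[0.497,-0.431,0,0,0,-4.3,40],[0.497,-0.431,0,0,0,-4.3,40],[0.497,-0.431,0,0,0,-4.3,40],[0.497,-0.431,0,0,0,-4.3,40],[0.497,-0.431,0,0,0,-4.3,40],[0.497,-0.431,0,0,0,-4.3,40],[0.497,-0.431,0,0,0,-4.3,40],[0.497,-0.431,0,0,0,-4.3,40],[0.497,-0.431,0,0,0,-4.3,40],[0.497,-0.431,0,0,0,-4.3,40]]]'
python3 - <<'E'
from h import *
st(); cv2.imwrite("pics/w2.png",robot.snapshot("wrist")[:,:,::-1]); c=robot.camera_model("wrist")
ce=np.array([.558,.274]);Rz=Rn.from_euler('z',.032).as_matrix()[:2,:2]
for x,y in [(-.065,-.11),(.065,-.11),(.065,.11),(-.065,.11)]: print(proj(c,[*(ce+Rz@[x,y]),.032]).round(1))
E
```

```text
clock: 5.32
ee_pos: [0.5529, 0.3178, 0.24]
orientation: [-2.184, -2.254, 0.002]
force: [-0.6, -0.6, 0.8]
finger_gap: 0.635
t 5.33 p [0.5529 0.3178 0.24  ] yaw 1.6024 tilt [-0.0027  0.0011] gap 0.635 F [-0.55 -0.56  0.78] T [ 0.04 -0.1   0.01]
[166.7 151. ]
[179.6 275.7]
[384.9 274.9]
[389.8 150. ]
```

View pics/w2.png

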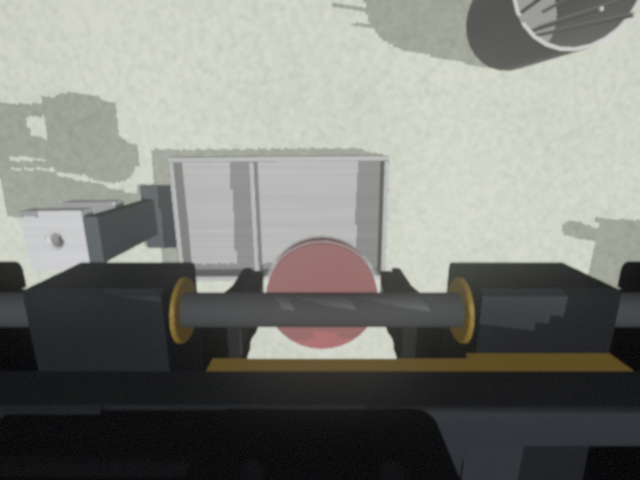

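```bash
python3 - <<'E'
from h import *
im=cv2.imread("pics/w2.png")
cv2.imwrite("pics/w2z.png",cv2.resize(im[140:290,10:410],None,fx=2,fy=4,interpolation=cv2.INTER_CUBIC))
c=robot.camera_model("wrist")
for n,p,z in [("hole",(57,240),.11),("c1",(170,158),.032),("c2",(387,157),.032)]: print(n,onz(c,p,z).round(4))
im=robot.snapshot("scene"); cv2.imwrite("pics/s2.png",cv2.resize(im[230:380,310:460],None,fx=4,fy=4,interpolation=cv2.INTER_CUBIC)[:,:,::-1])
E
```

```text
hole [0.5692 0.0982 0.11  ]
c1 [0.5032 0.1647 0.032 ]
c2 [0.4963 0.3796 0.032 ]
```

View pics/w2z.png

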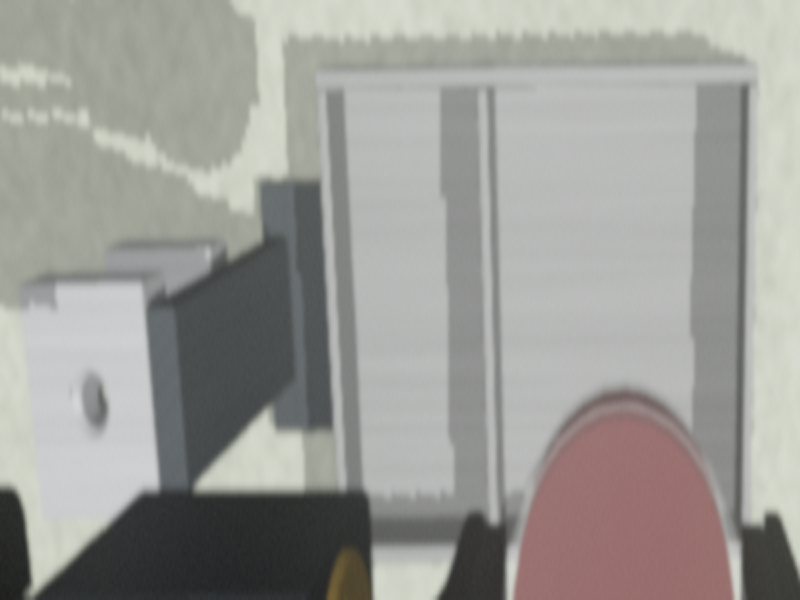

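View pics/s2.png

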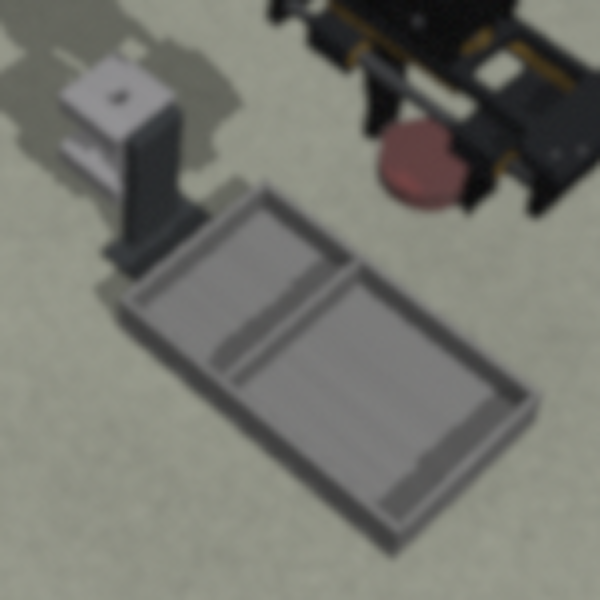

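```bash
python3 -m pendant '[[[-0.003,0.008,0.06,0,0,0,40],[-0.003,0.008,0.12,0,0,0,40],[-0.003,0.008,0.17,0,0,0,40],[-0.003,0.008,0.20,0,0,0,40],[-0.003,0.008,0.215,0,0,0,40],[-0.003,0.008,0.222,0,0,0,40],[-0.003,0.008,0.225,0,0,0,40],[-0.003,0.008,0.225,0,0,0,40]]]'
python3 - <<'E'
from h import *
st()
E
```

```text
clock: 6.42
ee_pos: [0.5635, 0.3119, 0.0175]
orientation: [2.192, 2.25, 0.002]
force: [0.5, -0.4, -0.2]
finger_gap: 0.636
t 6.42 p [0.5635 0.3119 0.0175] yaw 1.5968 tilt [0.0012 0.0005] gap 0.636 F [ 0.48 -0.42 -0.24] T [ 0.06 -0.17  0.01]
```

```bash
python3 -m pendant '[[[0,0,0.002,0,0,0,40],[0,0,0.004,0,0,0,40],[0,0,0.004,0,0,0,40]]]'
python3 - <<'E'
from h import *
st()
E
```

```text
clock: 6.8
ee_pos: [0.5632, 0.3118, 0.0129]
orientation: [2.192, 2.25, 0.001]
force: [-0.2, -0.6, 2.1]
finger_gap: 0.632
t 6.8 p [0.5632 0.3118 0.0129] yaw 1.5969 tilt [0.0006 0.0002] gap 0.632 F [-0.18 -0.64  2.12] T [ 0.06 -0.17 -0.03]
```

Touching the floor (Fz 2 N). Release and rise.

```bash
python3 -m pendant '[[[0,0,0,0,0,0,85],[0,0,0,0,0,0,85],[0,0,0,0,0,0,85],[0,0,-0.03,0,0,0,85],[0,0,-0.09,0,0,0,90],[0,0,-0.15,0,0,0,100],[0,0,-0.21,0,0,0,100],[0,0,-0.22,0,0,0,100]]]'
python3 - <<'E'
from h import *
st(); im=robot.snapshot("scene"); cv2.imwrite("pics/s3.png",cv2.resize(im[230:380,310:460],None,fx=4,fy=4,interpolation=cv2.INTER_CUBIC)[:,:,::-1])
rel([.4585,-.122,.235],.05)
im=robot.snapshot("top"); cv2.imwrite("pics/t3.png",im[:,:,::-1])
E
```

```text
clock: 7.8
ee_pos: [0.5641, 0.3132, 0.2375]
orientation: [2.191, 2.249, 0.01]
force: [-0.3, 0.1, 0.5]
finger_gap: 0.994
t 7.8 p [0.5641 0.3132 0.2375] yaw 1.597 tilt [0.0059 0.0033] gap 0.994 F [-0.33  0.08  0.53] T [ 0.1  -0.14 -0.01]
shift [-4.318e-01 -1.166e-01 -2.000e-04] turn [ 0.011 -0.03   8.863] clock 7.85
```

View pics/s3.png

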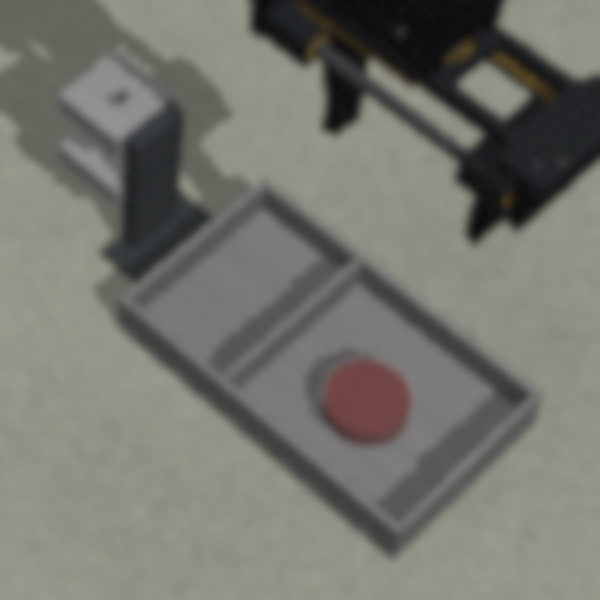

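```bash
python3 -m pendant '[[[-0.432,-0.117,0,0,0,8.86,100],[-0.432,-0.117,0,0,0,8.86,100],[-0.432,-0.117,0,0,0,8.86,100],[-0.432,-0.117,0,0,0,8.86,100],[-0.432,-0.117,0,0,0,8.86,100],[-0.432,-0.117,0,0,0,8.86,100],[-0.432,-0.117,0,0,0,8.86,100],[-0.432,-0.117,0,0,0,8.86,100],[-0.432,-0.117,0,0,0,8.86,100],[-0.432,-0.117,0,0,0,8.86,100],[-0.432,-0.117,0,0,0,8.86,100],[-0.432,-0.117,0,0,0,8.86,100]]]'
python3 - <<'E'
from h import *
st(); cv2.imwrite("pics/w3.png",robot.snapshot("wrist")[:,:,::-1]); c=robot.camera_model("wrist")
print(proj(c,[.4585,-.122,.065]))
E
```

```text
clock: 9.4
ee_pos: [0.4571, -0.123, 0.2322]
orientation: [-3.14, -0.081, 0.001]
force: [-0.5, -0.6, 0.5]
finger_gap: 1.001
t 9.4 p [ 0.4571 -0.123   0.2322] yaw 0.0517 tilt [-0.0006  0.0003] gap 1.001 F [-0.48 -0.59  0.52] T [ 0.01 -0.12  0.06]
[322.38803581 220.55726297]
```

View pics/w3.png

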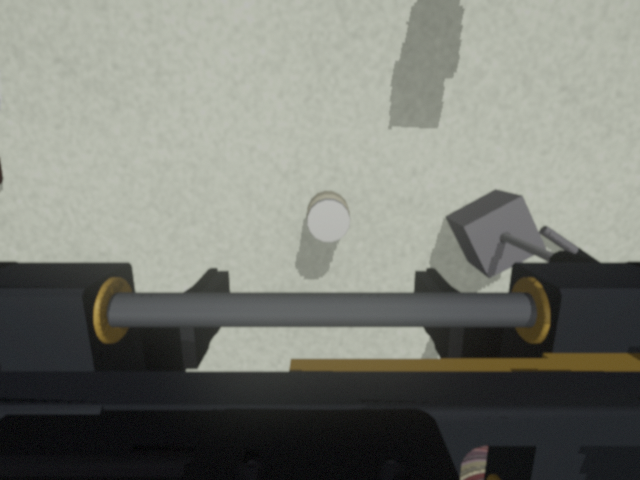

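```bash
python3 -m pendant '[[[0.006,0,0.06,0,0,0,100],[0.006,0,0.12,0,0,0,100],[0.006,0,0.17,0,0,0,100],[0.006,0,0.195,0,0,0,100],[0.006,0,0.204,0,0,0,100],[0.006,0,0.204,0,0,0,100],[0.006,0,0.204,0,0,0,20],[0.006,0,0.204,0,0,0,20],[0.006,0,0.204,0,0,0,20],[0.006,0,0.204,0,0,0,20],[0.006,0,0.204,0,0,0,20],[0.006,0,0.204,0,0,0,20]]]'
python3 - <<'E'
from h import *
st()
E
```

```text
clock: 10.95
ee_pos: [0.4633, -0.1229, 0.0286]
orientation: [3.141, 0.079, 0.0]
force: [0.2, -0.1, 1.9]
finger_gap: 0.485
t 10.95 p [ 0.4633 -0.1229  0.0286] yaw 0.0505 tilt [ 0.0001 -0.    ] gap 0.485 F [ 0.17 -0.12  1.94] T [-0.02 -0.02  0.06]
```

```bash
python3 -m pendant '[[[0,0,-0.06,0,0,0,20],[0,0,-0.12,0,0,0,20],[0,0,-0.18,0,0,0,20],[0,0,-0.22,0,0,0,20],[0,0,-0.22,0,0,0,20]]]'
python3 - <<'E'
from h import *
st(); rel([.564,.2075,.25],.032)
E
```

```text
clock: 11.58
ee_pos: [0.4648, -0.1232, 0.2517]
orientation: [3.138, 0.079, 0.008]
force: [-0.3, -0.3, -0.6]
finger_gap: 0.486
t 11.57 p [ 0.4648 -0.1232  0.2517] yaw 0.0505 tilt [ 0.0051 -0.0021] gap 0.486 F [-0.31 -0.3  -0.62] T [-0.02 -0.11 -0.02]
shift [ 0.1157 -0.3253  0.0015] turn [ 0.013 -0.029  0.106] clock 11.575
```

```bash
python3 -m pendant '[[[0.116,-0.325,0,0,0,0.1,20],[0.116,-0.325,0,0,0,0.1,20],[0.116,-0.325,0,0,0,0.1,20],[0.116,-0.325,0,0,0,0.1,20],[0.116,-0.325,0,0,0,0.1,20],[0.116,-0.325,0,0,0,0.1,20],[0.116,-0.325,0,0,0,0.1,20],[0.116,-0.325,0,0,0,0.1,20],[0.116,-0.325,0,0,0,0.1,20],[0.116,-0.325,0,0,0,0.1,20]]]'
python3 - <<'E'
from h import *
st(); cv2.imwrite("pics/w4.png",robot.snapshot("wrist")[:,:,::-1]); c=robot.camera_model("wrist")
ce=np.array([.562,.275]);Rz=Rn.from_euler('z',.032).as_matrix()[:2,:2]
for x,y in [(-.06,-.105),(.06,-.105),(.06,-.03),(-.06,-.03)]: print(proj(c,[*(ce+Rz@[x,y]),.032]).round(1))
E
```

```text
clock: 12.82
ee_pos: [0.5628, 0.2062, 0.2487]
orientation: [3.141, 0.049, 0.001]
force: [1.1, -0.1, -1.5]
finger_gap: 0.486
t 12.82 p [0.5628 0.2062 0.2487] yaw 0.0313 tilt [ 0.0003 -0.0006] gap 0.486 F [ 1.08 -0.07 -1.48] T [-0.02 -0.11  0.02]
[266.3 245.8]
[378.  245.6]
[380.7 174.9]
[263.5 175.1]
```

View pics/w4.png

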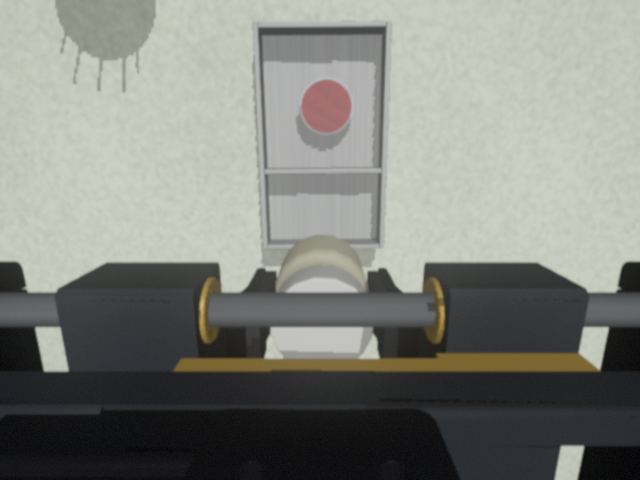

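```bash
python3 -m pendant '[[[0.002,-0.002,0.06,0,0,0,20],[0.002,-0.002,0.12,0,0,0,20],[0.002,-0.002,0.165,0,0,0,20],[0.002,-0.002,0.19,0,0,0,20],[0.002,-0.002,0.205,0,0,0,20],[0.002,-0.002,0.212,0,0,0,20],[0.002,-0.002,0.212,0,0,0,20],[0.002,-0.002,0.212,0,0,0,20]]]'
python3 - <<'E'
from h import *
st()
E
```

```text
clock: 13.88
ee_pos: [0.5653, 0.2099, 0.0377]
orientation: [-3.141, -0.052, -0.002]
force: [0.3, -0.2, -0.7]
finger_gap: 0.49
t 13.88 p [0.5653 0.2099 0.0377] yaw 0.033 tilt [0.0015 0.0005] gap 0.49 F [ 0.29 -0.17 -0.69] T [-0.04 -0.1   0.01]
```

```bash
python3 -m pendant '[[[0,0,0.0015,0,0,0,20],[0,0,0.003,0,0,0,20],[0,0,0.003,0,0,0,20]]]'
python3 - <<'E'
from h import *
st()
E
```

```text
clock: 14.25
ee_pos: [0.565, 0.2098, 0.0346]
orientation: [3.141, 0.052, 0.002]
force: [-3.4, -1.9, 7.4]
finger_gap: 0.486
t 14.25 p [0.565  0.2098 0.0346] yaw 0.0331 tilt [ 0.001  -0.0001] gap 0.486 F [-3.41 -1.9   7.36] T [-0.33  0.47 -0.05]
```

```bash
python3 -m pendant '[[[0,0,-0.001,0,0,0,75],[0,0,-0.001,0,0,0,75],[0,0,-0.001,0,0,0,75],[0,0,-0.03,0,0,0,75],[0,0,-0.08,0,0,0,75],[0,0,-0.14,0,0,0,75],[0,0,-0.20,0,0,0,75],[0,0,-0.24,0,0,0,75],[0,0,-0.24,0,0,0,75]]]'
python3 - <<'E'
from h import *
st(); cv2.imwrite("pics/w5.png",robot.snapshot("wrist")[:,:,::-1])
im=robot.snapshot("scene"); cv2.imwrite("pics/s5.png",cv2.resize(im[180:380,210:460],None,fx=3.2,fy=3,interpolation=cv2.INTER_CUBIC)[:,:,::-1])
im=robot.snapshot("top"); cv2.imwrite("pics/t5.png",cv2.resize(im[180:300,190:430],None,fx=3.3,fy=3.3,interpolation=cv2.INTER_CUBIC)[:,:,::-1])
E
```

```text
clock: 15.38
ee_pos: [0.5658, 0.2106, 0.277]
orientation: [-3.14, -0.052, -0.008]
force: [0.3, 0.5, -1.3]
finger_gap: 0.751
t 15.38 p [0.5658 0.2106 0.277 ] yaw 0.0331 tilt [0.0053 0.0017] gap 0.751 F [ 0.3   0.55 -1.34] T [ 0.   -0.1   0.04]
```

View pics/s5.png

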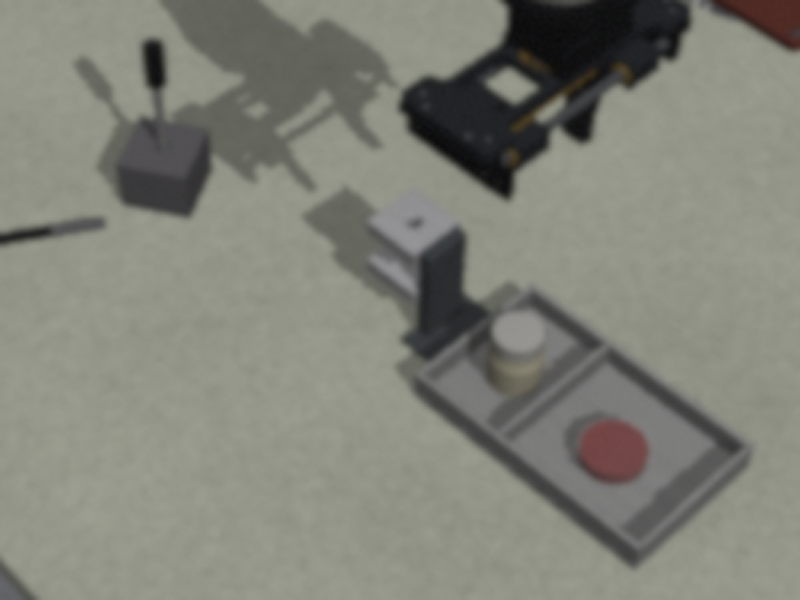

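View pics/t5.png

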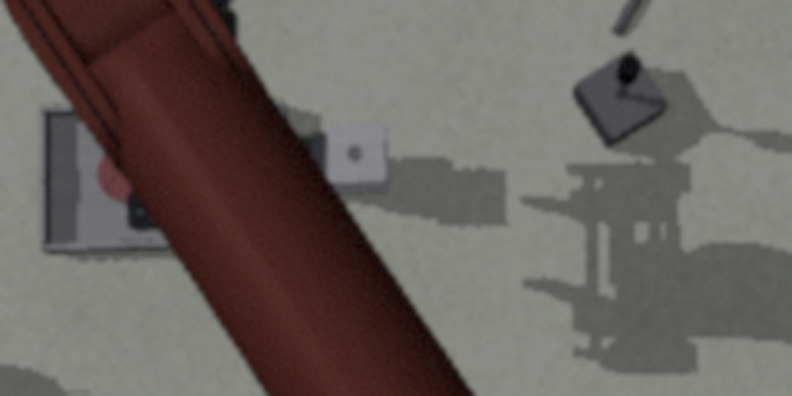

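View pics/w5.png

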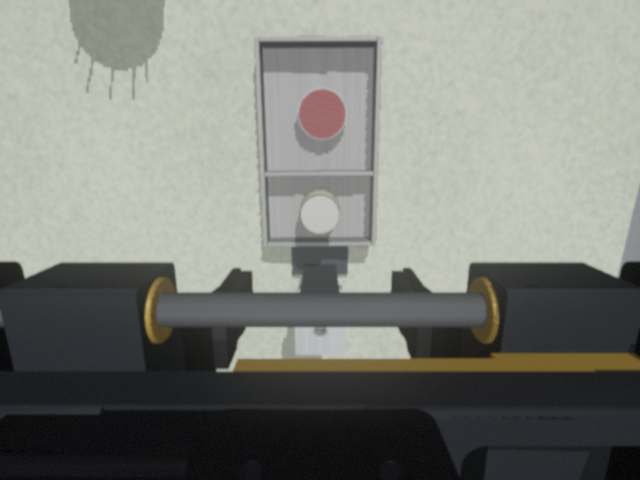

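```bash
python3 - <<'E'
from h import *
c=robot.camera_model("top"); print(onz(c,(378.05,209.7),.055),onz(c,(381.8,200.2),.183))
rel([.628,-.129,.25],.032)
E
```

```text
[ 0.62649581 -0.13085819  0.055     ] [ 0.62785672 -0.13032775  0.183     ]
shift [0.0526 0.3401 0.0225] turn [0.004 0.009 0.006] clock 15.525
```

```bash
python3 -m pendant '[[[0.052,0.341,0,0,0,0,75],[0.052,0.341,0,0,0,0,75],[0.052,0.341,0,0,0,0,75],[0.052,0.341,0,0,0,0,75],[0.052,0.341,0,0,0,0,75],[0.052,0.341,0,0,0,0,75],[0.052,0.341,0.02,0,0,0,75],[0.052,0.341,0.02,0,0,0,75],[0.052,0.341,0.02,0,0,0,75]]]'
python3 - <<'E'
from h import *
st(); cv2.imwrite("pics/w6.png",robot.snapshot("wrist")[:,:,::-1]); c=robot.camera_model("wrist")
print(proj(c,[.628,-.130,.183]),proj(c,[.628,-.130,.055]))
E
```

```text
clock: 16.65
ee_pos: [0.6277, -0.1277, 0.2534]
orientation: [-3.14, -0.056, 0.001]
force: [-0.1, 0.3, -0.6]
finger_gap: 0.747
t 16.65 p [ 0.6277 -0.1277  0.2534] yaw 0.0355 tilt [-0.0007  0.0006] gap 0.747 F [-0.05  0.26 -0.62] T [ 0.05 -0.1   0.03]
[320.70749804 253.48776491] [320.88565489 217.38502962]
```

View pics/w6.png

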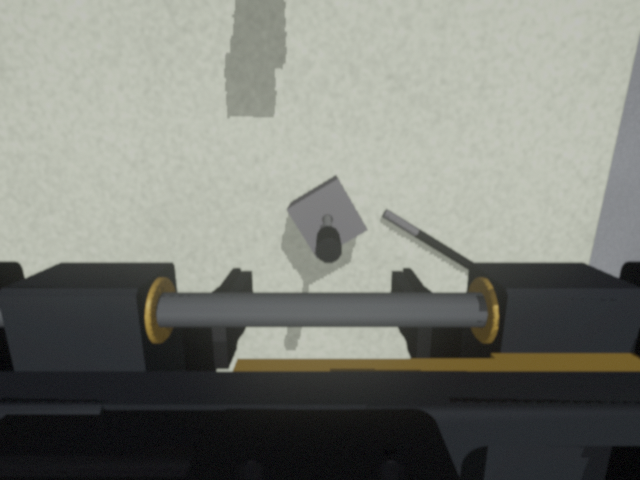

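```bash
python3 - <<'E'
from h import *
im=cv2.imread("pics/w6.png")
cv2.imwrite("pics/w6z.png",cv2.resize(im[165:285,270:390],None,fx=5,fy=5,interpolation=cv2.INTER_CUBIC))
E
```

```text
(no output)
```

View pics/w6z.png

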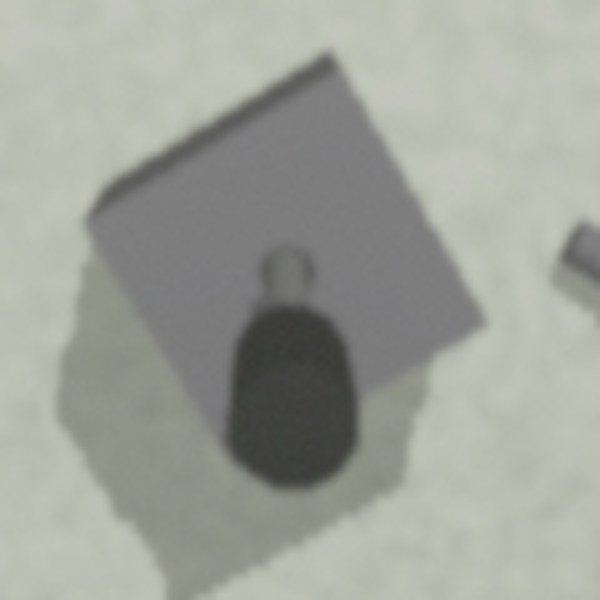

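```bash
python3 -m pendant '[[[0.005,0.001,0.04,0,0,0,75],[0.005,0.001,0.08,0,0,0,75],[0.005,0.001,0.105,0,0,0,75],[0.005,0.001,0.111,0,0,0,75],[0.005,0.001,0.111,0,0,0,75],[0.005,0.001,0.111,0,0,0,75]]]'
python3 - <<'E'
from h import *
st(); cv2.imwrite("pics/w7.png",robot.snapshot("wrist")[:,:,::-1])
E
```

```text
clock: 17.45
ee_pos: [0.6338, -0.1301, 0.1442]
orientation: [3.141, 0.052, 0.003]
force: [-0.6, 0.1, 0.5]
finger_gap: 0.749
t 17.45 p [ 0.6338 -0.1301  0.1442] yaw 0.0334 tilt [ 0.0022 -0.0004] gap 0.749 F [-0.57  0.08  0.51] T [-0.12 -0.1   0.02]
```

View pics/w7.png

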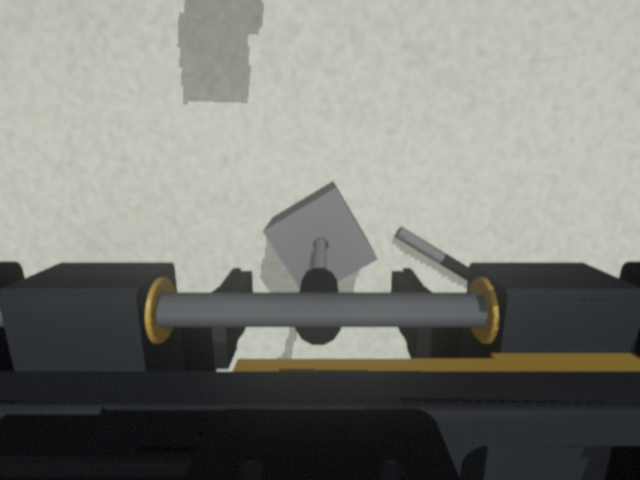

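Centred between the pads (grip at column 320, pads 240/400). Close.

```bash
python3 -m pendant '[[[0,0,0,0,0,0,50],[0,0,0,0,0,0,30],[0,0,0,0,0,0,0],[0,0,0,0,0,0,0],[0,0,0,0,0,0,0],[0,0,0,0,0,0,0],[0,0,0,0,0,0,0]]]'
python3 - <<'E'
from h import *
st()
E
python3 -m pendant '[[[0,0,-0.02,0,0,0,0],[0,0,-0.05,0,0,0,0],[0,0,-0.09,0,0,0,0],[0,0,-0.125,0,0,0,0],[0,0,-0.135,0,0,0,0],[0,0,-0.135,0,0,0,0]]]'
python3 - <<'E'
from h import *
st(); cv2.imwrite("pics/w8.png",robot.snapshot("wrist")[:,:,::-1])
rel([.568,.099,.28],.032)
E
```

```text
clock: 18.38
ee_pos: [0.633, -0.1303, 0.1426]
orientation: [-3.141, -0.052, -0.0]
force: [-0.3, -0.6, -0.2]
finger_gap: 0.199
t 18.38 p [ 0.633  -0.1303  0.1426] yaw 0.0331 tilt [0.0001 0.0001] gap 0.199 F [-0.32 -0.63 -0.24] T [-0.02 -0.25  0.04]
clock: 19.12
ee_pos: [0.633, -0.1302, 0.2781]
orientation: [3.141, 0.052, 0.001]
force: [-0.0, -0.2, -2.1]
finger_gap: 0.201
t 19.12 p [ 0.633  -0.1302  0.2781] yaw 0.0332 tilt [ 0.0008 -0.0002] gap 0.201 F [-0.03 -0.19 -2.06] T [-0.   -0.05  0.02]
shift [-0.0569 -0.2314 -0.003 ] turn [-0.001  0.005  0.006] clock 19.175
```

View pics/w8.png

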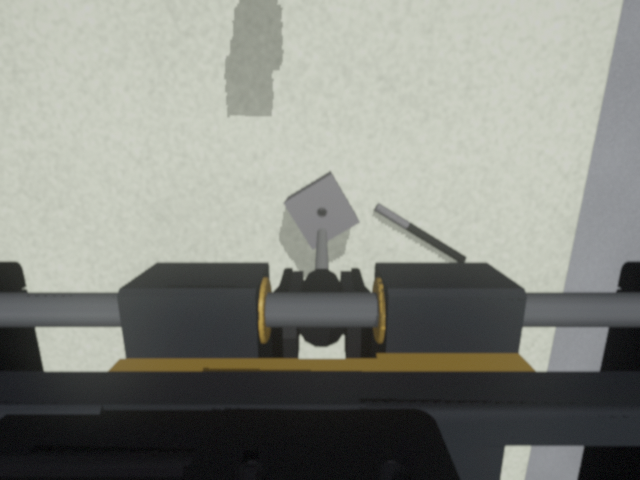

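```bash
python3 -m pendant '[[[-0.057,-0.231,-0.003,0,0,0,0],[-0.057,-0.231,-0.003,0,0,0,0],[-0.057,-0.231,-0.003,0,0,0,0],[-0.057,-0.231,-0.003,0,0,0,0],[-0.057,-0.231,-0.003,0,0,0,0],[-0.057,-0.231,-0.003,0,0,0,0],[-0.057,-0.231,-0.003,0,0,0,0],[-0.057,-0.231,-0.003,0,0,0,0],[-0.057,-0.231,-0.003,0,0,0,0]]]'
python3 - <<'E'
from h import *
s,R=st(); im=robot.snapshot("wrist")[:,:,::-1]; cv2.imwrite("pics/w9.png",im); c=robot.camera_model("wrist")
cv2.imwrite("pics/w9z.png",cv2.resize(im[160:280,260:380],None,fx=5,fy=5,interpolation=cv2.INTER_CUBIC))
f=s["ee_pos"]+R@[0,0,.1338]; print("foot exp",f,proj(c,f)); print("hole under", proj(c,[f[0],f[1],.11]))
im=robot.snapshot("scene"); cv2.imwrite("pics/s9.png",cv2.resize(im[180:300,290:410],None,fx=5,fy=5,interpolation=cv2.INTER_CUBIC)[:,:,::-1])
E
```

```text
clock: 20.3
ee_pos: [0.5684, 0.098, 0.2804]
orientation: [-3.141, -0.05, 0.0]
force: [0.1, 0.9, -1.5]
finger_gap: 0.197
t 20.3 p [0.5684 0.098  0.2804] yaw 0.0321 tilt [-0.0003  0.0001] gap 0.197 F [ 0.06  0.92 -1.5 ] T [-0.01 -0.19 -0.03]
foot exp [0.5683949  0.09803813 0.14662723] [320.83510941 229.76227423]
hole under [320.88878073 221.05921597]
```

View pics/w9z.png

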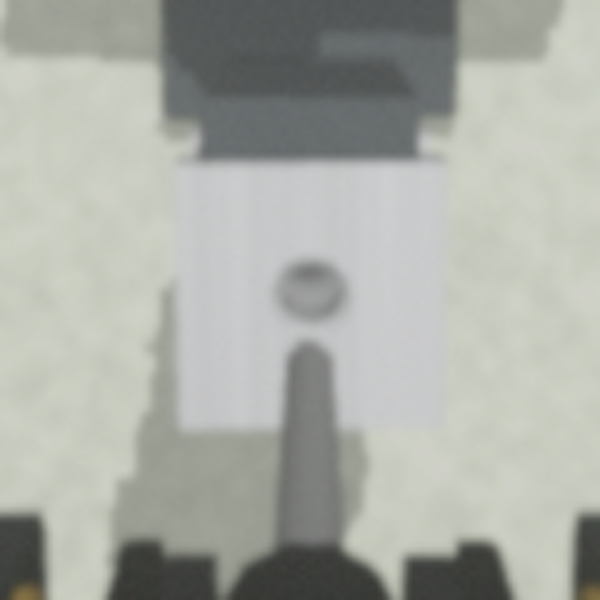

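View pics/s9.png

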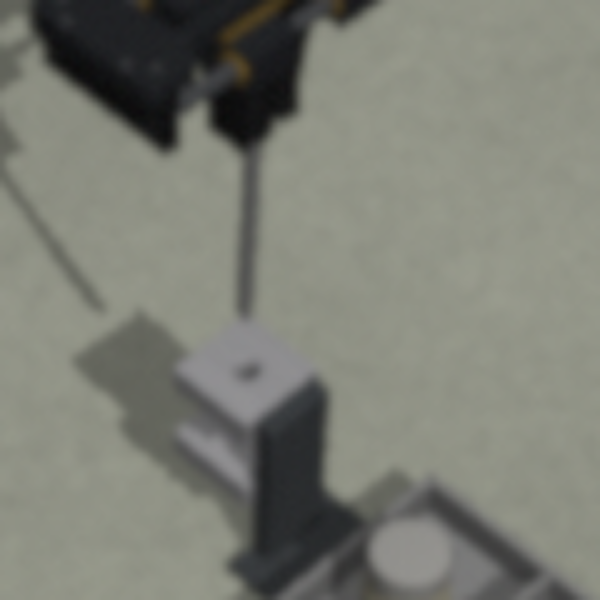

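```bash
python3 -m pendant '[[[0,-0.003,0.0,0,0,0,0],[0,-0.003,0.01,0,0,0,0],[0,-0.003,0.02,0,0,0,0],[0,-0.003,0.029,0,0,0,0],[0,-0.003,0.029,0,0,0,0],[0,-0.003,0.029,0,0,0,0]]]'
cat > look.py <<'E'
from h import *
import sys
n=sys.argv[1]
s,R=st(); im=robot.snapshot("wrist")[:,:,::-1]; c=robot.camera_model("wrist")
cv2.imwrite(f"pics/{n}.png",cv2.resize(im[160:280,260:380],None,fx=5,fy=5,interpolation=cv2.INTER_CUBIC))
f=s["ee_pos"]+R@[0,0,.1338]; o=np.array([260,160])
print("foot",f.round(4),((proj(c,f)-o)*5).round(1),"hole under", ((proj(c,[f[0],f[1],.11])-o)*5).round(1),"low",((proj(c,[f[0],f[1],.06])-o)*5).round(1))
E
python3 look.py w10
```

```text
clock: 21.15
ee_pos: [0.5683, 0.1017, 0.2517]
orientation: [-3.141, -0.052, -0.0]
force: [0.1, -0.4, -1.5]
finger_gap: 0.2
t 21.15 p [0.5683 0.1017 0.2517] yaw 0.033 tilt [0.0002 0.0002] gap 0.2 F [ 0.07 -0.35 -1.53] T [ 0.01 -0.1  -0.04]
foot [0.5683 0.1017 0.1179] [303.5 347.9] hole under [303.5 337.6] low [303.8 283.2]
```

View pics/w10.png

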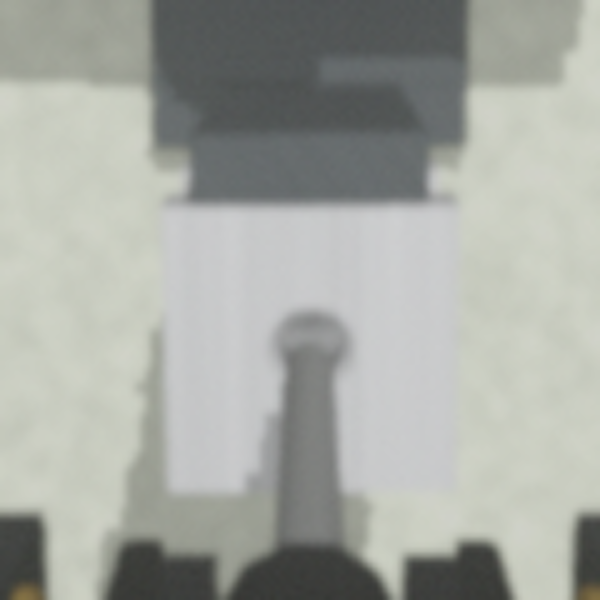

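```bash
python3 -m pendant '[[[0.0003,0.0007,0.004,0,0,0,0],[0.0003,0.0007,0.008,0,0,0,0],[0.0003,0.0007,0.012,0,0,0,0],[0.0003,0.0007,0.016,0,0,0,0],[0.0003,0.0007,0.016,0,0,0,0]]]'
python3 look.py w11
```

```text
clock: 21.82
ee_pos: [0.5683, 0.1009, 0.2352]
orientation: [3.141, 0.052, -0.001]
force: [-0.4, 0.2, -0.9]
finger_gap: 0.201
t 21.82 p [0.5683 0.1009 0.2352] yaw 0.0331 tilt [-0.0006 -0.    ] gap 0.201 F [-0.41  0.18 -0.9 ] T [-0.04 -0.07 -0.02]
foot [0.5682 0.1009 0.1014] [303.1 347.8] hole under [303.  359.5] low [303.5 299.4]
```

View pics/w11.png

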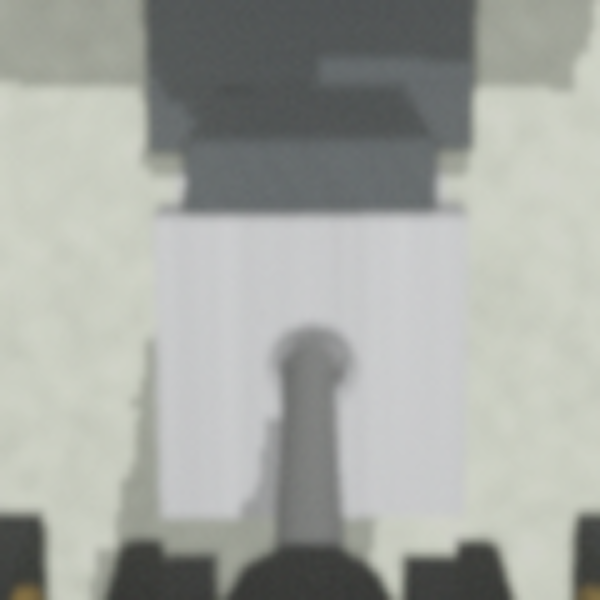

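```bash
python3 -m pendant '[[[0.0004,0,0.006,0,0,0,0],[0.0004,0,0.012,0,0,0,0],[0.0004,0,0.018,0,0,0,0],[0.0004,0,0.024,0,0,0,0],[0.0004,0,0.030,0,0,0,0],[0.0004,0,0.036,0,0,0,0],[0.0004,0,0.036,0,0,0,0]]]'
python3 look.py w12
```

```text
clock: 22.75
ee_pos: [0.5686, 0.1009, 0.199]
orientation: [3.141, 0.052, -0.001]
force: [-0.5, 0.6, -0.4]
finger_gap: 0.201
t 22.75 p [0.5686 0.1009 0.199 ] yaw 0.0331 tilt [-0.0009 -0.    ] gap 0.201 F [-0.52  0.56 -0.4 ] T [ 0.   -0.09 -0.01]
foot [0.5685 0.1009 0.0652] [302.6 347.9] hole under [301.8 417.1] low [302.7 341.1]
```

View pics/w12.png

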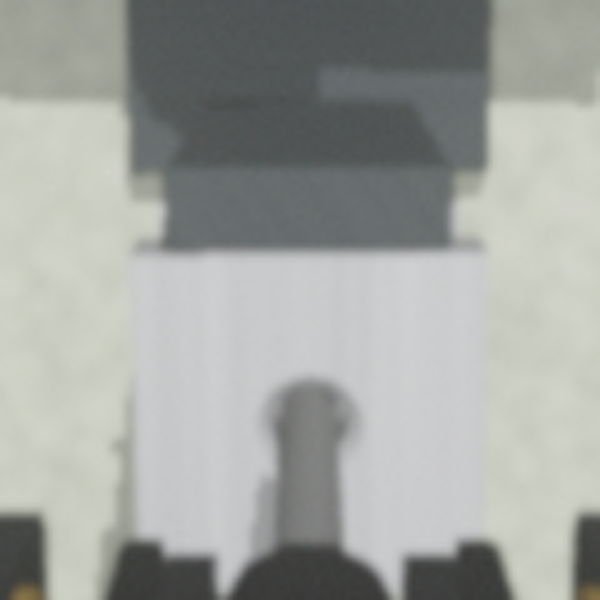

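```bash
python3 -m pendant '[[[0.0003,0,0.005,0,0,0,0],[0.0003,0,0.010,0,0,0,0],[0.0003,0,0.015,0,0,0,0],[0.0003,0,0.015,0,0,0,0]]]'
python3 -c "from h import *; st()"
```

```text
clock: 23.3
ee_pos: [0.5689, 0.1009, 0.184]
orientation: [-3.141, -0.052, 0.001]
force: [1.4, -0.3, -0.7]
finger_gap: 0.198
t 23.3 p [0.5689 0.1009 0.184 ] yaw 0.0332 tilt [-0.0008  0.    ] gap 0.198 F [ 1.38 -0.3  -0.7 ] T [-0.05 -0.1   0.02]
```

Foot is now in the lower lug without resistance; go on.

```bash
python3 -m pendant '[[[0,0,0.005,0,0,0,0],[0,0,0.010,0,0,0,0],[0,0,0.015,0,0,0,0],[0,0,0.020,0,0,0,0],[0,0,0.025,0,0,0,0],[0,0,0.025,0,0,0,0],[0,0,0.025,0,0,0,0],[0,0,0.025,0,0,0,0]]]'
python3 look.py w13
python3 - <<'E'
from h import *
st()
im=robot.snapshot("scene"); cv2.imwrite("pics/s13.png",cv2.resize(im[180:380,210:460],None,fx=3.2,fy=3,interpolation=cv2.INTER_CUBIC)[:,:,::-1])
s,_=st(); print(s["joint_velocities"].round(4))
E
```

```text
clock: 24.3
ee_pos: [0.5691, 0.1009, 0.1596]
orientation: [3.141, 0.052, -0.0]
force: [-0.9, -1.6, -2.1]
finger_gap: 0.197
t 24.3 p [0.5691 0.1009 0.1596] yaw 0.033 tilt [-0.0002 -0.0001] gap 0.197 F [-0.93 -1.63 -2.06] T [-0.4   0.16 -0.01]
foot [0.5691 0.1009 0.0258] [304.2 347.8] hole under [303.2 500.6] low [303.9 398.7]
t 24.35 p [0.5691 0.1009 0.1596] yaw 0.033 tilt [-0.0002 -0.0001] gap 0.197 F [-0.8  -0.48 -2.75] T [-0.44  0.09 -0.05]
t 24.4 p [0.5691 0.1009 0.1596] yaw 0.033 tilt [-0.0002 -0.0001] gap 0.193 F [-1.02 -1.34 -2.69] T [-0.45  0.13 -0.03]
[-0.0019 -0.0017 -0.0008 -0.0004  0.0013 -0.0015 -0.0018]
```

View pics/s13.png

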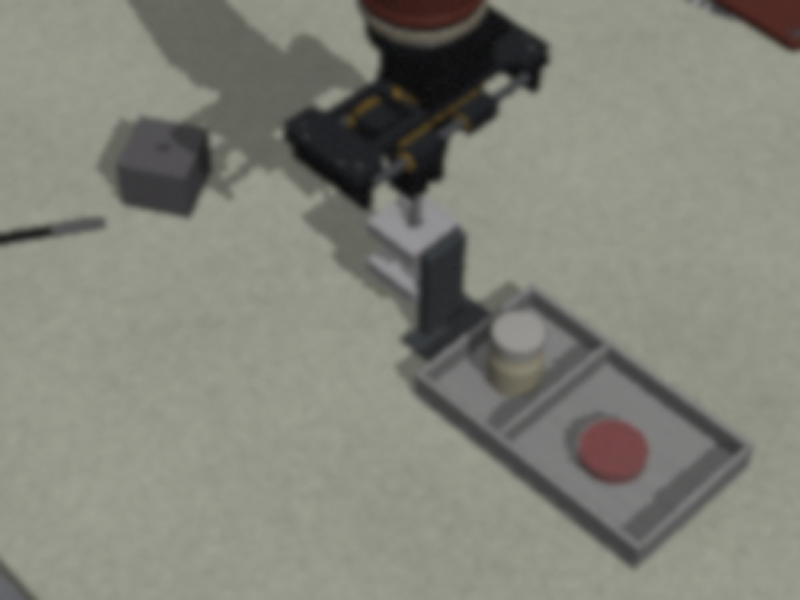

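View pics/w13.png

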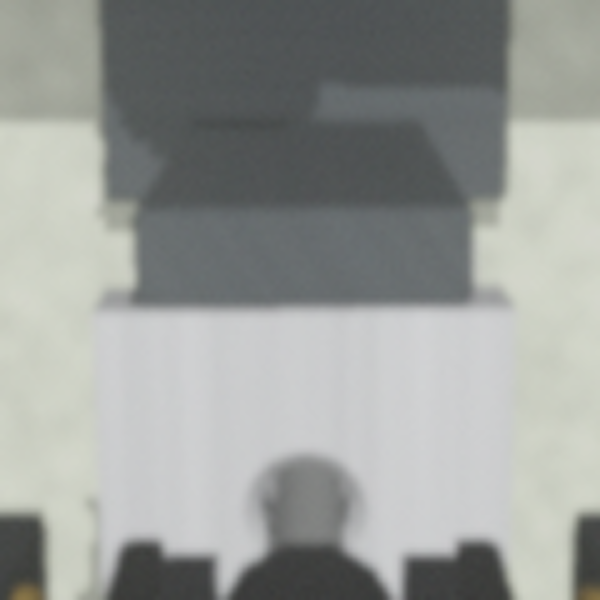

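```bash
python3 -c "
from h import *
robot.job_done(); st()"
```

```text
the job is handed in; nothing more can be done
the job is handed in; nothing more can be done
```

The job is handed in. The dish is in the wide bay, the pot is in the narrow bay, and the gripper is holding the locking rod through both lugs.

- **Specimens:** The last scene picture shows the dish flat and the pot upright, each well inside its bay and let go.
- **Rod:** I worked out the foot height from the tool pose, since the foot cannot be seen under the lugs. It came to about 0.026 m above the bench, roughly 19 mm below the lower lug. In the wrist picture the shaft sits about central in the upper hole. The arm was almost still, and the finger opening of about 17 mm fits the 18 mm grip. There was only light contact with the lugs, about 1–2 N sideways and 0.45 N m.
- **Bystanders:** I made no deliberate contact with the dish stack, swab tub or marker pen. The marker end seen in the last picture had not moved. The stack and tub were not in that view, so I did not check them again at the end.
- **Disagreements:** The cameras differed by up to about 6 mm on where the pot, rod and carrier were. I corrected with the wrist view before each grasp and during the threading.
- **Time:** The clock read 24.4 s when I handed in, against the 72 s limit. A state reading after hand-in was refused, so the final second was not measured.

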